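# Slide the drying tray home on the free rails

### The job

Pick up the light wooden tray by its red handle bar, with the bowl left standing on it, and slide it along the one free pair of rails of the steel drying rack standing in front of the robot (not the rack parked farther left). Push it gently until it is felt to press on the sprung rubber stop (about 8 N) at the back, then let go and leave it lying flat on those rails with the bowl upright on it. Do not force it against rack or stop, and leave the other things on the bench alone.

Things in the scene. Friction and masses are not known exactly. Their poses are not given: they have to be found in the camera images.
- tray_handle (a point): centre of the tray's red handle bar, where to grip it. The bar is 16 mm thick (tray x), 90 mm long (tray y), its top 12 mm above this point. The tray is a light wooden sheet 210 x 150 x 6 mm, its underside 28 mm below this point, about 0.22 kg; x points from the handle to the back edge, z up.
- tray_back (a point): middle of the tray's back edge (the edge that goes into the rack first), half-way up its 6 mm thickness, 202 mm along tray x from the handle and 25 mm lower; axes as the tray's.
- bowl_mid (a point): centre (half-way up) of the small dark wooden bowl, 74 mm wide, 30 mm high, standing loose on the tray; z up; about 0.07 kg.
- rackA: steel drying rack, 200 mm wide, 190 deep, 222 high, open to the robot; origin: centre of its underside, x to its back (along the rails), z up. Three pairs of aluminium L-rails, ledge tops 55, 120, 185 mm up. Two pairs carry dark boards with pieces; FREE is the MIDDLE one. One of rackA, rackB stands in front of the robot (world y below 0.3 m), the other is parked to the left.
- rackB: steel drying rack, 200 mm wide, 190 deep, 222 high, open to the robot; origin: centre of its underside, x to its back (along the rails), z up. Three pairs of aluminium L-rails, ledge tops 55, 120, 185 mm up. Two pairs carry dark boards with pieces; FREE is the TOP one. One of rackA, rackB stands in front of the robot (world y below 0.3 m), the other is parked to the left.
- mouthA (a point): middle of the mouth of the free rail pair of rackA, level with its ledge tops, where the ledges begin (rack x = -85 mm); axes as the rack's. Ledges run 180 mm along x, at y = 62 to 84 mm either side; flanges 16 mm high leave 158 mm clear between them; flared mouths reach 21 mm in front. The board 65 mm above begins 40 mm behind the mouth.
- mouthB (a point): middle of the mouth of the free rail pair of rackB, level with its ledge tops, where the ledges begin (rack x = -85 mm); axes as the rack's. Ledges run 180 mm along x, at y = 62 to 84 mm either side; flanges 16 mm high leave 158 mm clear between them; flared mouths reach 21 mm in front. Nothing above it.
- stopA: brass back bar across the back of rackA (its point given in the middle of the rack, 4 mm above the free pair's ledges; axes as the rack's), with a black rubber pad at the height of a sheet on that pair. Adjusting screws put the pad's face anywhere 135 to 170 mm behind the mouth point: not measured, to be found by feel. It yields 1 mm per 5 N, up to 5 mm; about 8 N seats the tray, over 12 N is too much.
- stopB: brass back bar across the back of rackB (its point given in the middle of the rack, 4 mm above the free pair's ledges; axes as the rack's), with a black rubber pad at the height of a sheet on that pair. Adjusting screws put the pad's face anywhere 135 to 170 mm behind the mouth point: not measured, to be found by feel. It yields 1 mm per 5 N, up to 5 mm; about 8 N seats the tray, over 12 N is too much.
- mallet: light wooden carver's mallet standing on its head, 76 mm wide, 180 mm high; origin under its centre. Bystander.
- mug: blue mug, 72 mm wide, 75 mm high; origin under its centre. Bystander.
- oil: amber oil bottle, 56 mm wide, 160 mm high; origin under its centre. Bystander.
- chisel: small hand tool lying on the bench; origin under its middle, handle towards -x. Bystander.
- brush: brush lying on the bench; origin under its middle, handle towards -x. Bystander.
- wax: wax jar, 70 mm wide, 50 mm high; origin under its centre. Bystander.
- sander: cork sanding block, 100 x 55 x 32 mm; origin under its centre. Bystander.
- tray: the same tray; origin at the centre of its underside, 97 mm along x from the handle; axes as above.
Things that resemble listed ones, but are neither listed nor needed, are in the scene too. Of the things shaped like the part that bears bowl_mid, the dark wooden one is meant.

How it is judged:
By the outcome, as a careful person would: the job done as asked, in the order asked, and still so for the second after the job is handed in, with the robot touching nothing.
It also fails if it takes over 61 s, if anything falls off the work surface, if the arm or the gripper's body presses on something with over 40 N, if the wrist force passes 120 N, or if a joint passes its speed limit or range.

### The arm

A 7-joint arm with a two-finger parallel gripper is mounted at the origin on the work surface. World frame = base frame: x ahead of the robot, y to its left, z up, the work surface at z = 0. Lengths are in m, angles in rad, forces in N, time in s.
With the tool pointing down it reaches from about 0.4 to 0.85 m from the base axis. Payload 10.4 kg.
Tool frame: the origin (TCP) lies midway between the tips of the shut fingers; the grasp point (between the pads) lies 19 mm behind it; z points along the fingers, x is the direction in which the jaws open and shut, and the axes are right-handed (so a half turn about z gives the same grasp; the last joint's range is limited). The gripper opens to 85 mm and grips with 20 to 120 N. Pads are 22 mm wide; open, the fingers measure 114 mm over their backs; the gripper's body (76 mm by 85 mm) begins 54 mm behind the grasp point. The pads swing forward as they close: fully open they stand 13 mm farther back than shut.
Start: joints at [1.201, 0.332, -0.065, 1.46, 0.022, 1.35, -0.088], TCP at [0.212, -0.588, 0.231] pointing down, gripper open.
Joint ranges: [-2.6, 2.6], [-0.5, 2.12], [-1.47, 1.34], [0.16, 2.42], [-1.27, 4.41], [0.06, 2.06], [-2.6, 2.6]. Speed limits (rad/s): [2.22, 2.22, 2.79, 2.79, 3.14, 3.14, 3.14].

### API

Orientations are given as a unit quaternion [x, y, z, w].
In Python, from workcell import monitor, eyes, ticket, models gives the robot as it stands.
- The arm moves only by the tool servo_tool, never from a script. Its argument "motion" is a list of rows, each a list of 7 numbers: the opening, from 0 (shut) to 1 (fully open), then the shift along the tool's x, y, z in m, then the turn, a rotation vector about the tool's x, y, z in degrees. In form: [[fingers, tx, ty, tz, rx, ry, rz], ...]. A call has 1 to 20 rows; each row is the pose to reach, as a shift and turn from the pose commanded when the call began, along the tool's axes at that moment; what a row does not reach only later rows make up. A row lasts 1/8 s, in which the tool goes at most 62.5 mm and 10.7 degrees, less where a joint would pass 70% of its speed; a pose out of reach is approached as far as the arm can. A call with a gripper value outside its range is refused whole. The fingers move at their own pace and stop on an object; "grip_force" is the grip in N (left out, the last holds). Time passes only in rows, so rows that repeat a pose let the fingers close. It gives the time, the measured TCP pose, the force and the opening at its end, in the units of the state.
- monitor.get_obs(): the state, without advancing time (a new reading comes with each control period).
- eyes.camera(name): name is "scene" or "top" or "wrist"; returns (picture, depth): 420x560x3 uint8, blue, green, red; 420x560 float32, m along the optical axis (not along the pixel's ray), 0 where there is no reading.
- eyes.camera_info(name): a dict with "intrinsics" (3x3 intrinsics, pixels), "extrinsics" (4x4, takes a point from world to camera coordinates); the wrist camera has in their place "tool_from_camera" (4x4, takes a point from camera to tool coordinates, whose origin is the TCP and whose axes are the tool frame's). Camera axes: x right, y down, z forward; pixel columns grow to the right and rows downward; lengths in m; the calibration is good to about 2 mm. A picture is of the moment at which its call begins: read the wrist's pose just before it. camera_info takes no time and is no camera call.
- ticket.hand_in(): hands the job in, once; it reports no verdict.
Trained networks look in the newest picture that a camera, given by its name, has taken for a name from the list of things; names that differ only in an ending like _2 or _b are one class to them, and where a whole thing is asked for, a point or a joint stands for the part that bears it (a point fixed in the world has none). Each returns a list of dicts, best first, with "confidence" (0 to 1); they miss things now and then, are a little off and sometimes report something else, mostly with a low value. They report only what shows in the picture. A call takes as long as a camera call. They do not tell look-alikes from the thing itself.
- models.boxes_of(camera, thing): "point" ([x, y, z] in m, in the coordinates of the camera as it stood for that picture, good to about 4 mm: the middle of the surface that is visible of it).
The state is a dict: "clock": time; "joint_pos": joint angles; "joint_velocities": joint speeds; "tau": joint torques, N m; "position": TCP position; "ee_rot": TCP orientation; "ft_force": force on the tool from outside, world axes, zero at the start; "torque": the same for the moment, N m; "grip_width": opening from 0.0 (shut) to 1.0 (fully open).
Only numpy, scipy, OpenCV 4.12 (cv2) and the standard library are available. Lean on these libraries where they do the work, as an engineer would, in place of code of your own. Each camera call takes 0.05 s, during which the arm holds its last target. There are 200 camera calls.

## Working session

There is one attempt and no reset: what is moved stays moved. The work goes in short steps, Python scripts to look and compute and a tool call to move; the robot and the scene stay as the last step left them, time stands still between calls to the robot, and variables do not carry over. Pictures are saved under pics/ and viewed, about 8 in all and at most 12, crops included, and the job is handed in when it is done.

Besides the shell and the picture viewer there is one more tool, called after "Emit:" as name([rows], argument=value, ...), one row to a line, values as JSON. servo_tool: Moves the arm, as the interface text tells. Its arguments: {"type":"object","properties":{"motion":{"type":"array"},"grip_force":{"type":"number"}},"required":["motion"]}

```bash
mkdir -p pics; cat > h.py <<'E'
import numpy as np,cv2
from workcell import monitor,eyes,ticket,models
from scipy.spatial.transform import Rotation as R
def T():
    o=monitor.get_obs();M=np.eye(4);M[:3,:3]=R.from_quat(o['ee_rot']).as_matrix();M[:3,3]=o['position'];return M
def look(c,f=None):
    W=T();im,d=eyes.camera(c);i=eyes.camera_info(c)
    C=W@np.array(i['tool_from_camera']) if c=='wrist' else np.linalg.inv(np.array(i['extrinsics']))
    if f: cv2.imwrite('pics/'+f,im)
    return im,d,np.array(i['intrinsics']),C
def tw(C,p): return (C[:3,:3]@np.array(p).T).T+C[:3,3]
def cloud(d,K,C):
    v,u=np.indices(d.shape);P=np.stack([(u-K[0,2])/K[0,0]*d,(v-K[1,2])/K[1,1]*d,d],-1)
    return P@C[:3,:3].T+C[:3,3]
def find(c,C,names):
    for n in names:
        for b in models.boxes_of(c,n)[:3]: print(c,n,round(b['confidence'],2),tw(C,b['point']).round(3))
E
python3 - <<'E'
from h import *
o=monitor.get_obs();print(o['clock'],o['position'],o['ee_rot'],o['grip_width'],o['ft_force'])
a,d,K,C=look('scene');find('scene',C,['tray_handle','tray','bowl_mid','rackA','rackB'])
b,d,K,C=look('top');find('top',C,['tray_handle','tray','bowl_mid','rackA','rackB','mallet','mug','oil','chisel','brush','wax','sander','mouthA','stopA','stopB'])
cv2.imwrite('pics/top.png',b);cv2.imwrite('pics/scene.png',a)
E
```

```text
0.0 [ 0.2122917  -0.58743971  0.23051922] [ 8.18492341e-01 -5.74516996e-01 -5.98335864e-04 -3.89557417e-04] 0.995524885232016 [ 0.20779782  0.57828019 -1.52085034]
scene tray_handle 0.93 [ 0.534 -0.238  0.007]
scene tray 0.68 [ 0.535 -0.24   0.005]
scene bowl_mid 0.64 [ 0.595 -0.079  0.014]
scene bowl_mid 0.51 [ 0.563 -0.259  0.021]
scene bowl_mid 0.48 [ 0.35  -0.317  0.015]
scene rackA 0.77 [0.603 0.476 0.187]
scene rackB 0.7 [0.787 0.165 0.137]
top tray_handle 0.84 [ 0.53  -0.25   0.006]
top tray 0.71 [ 0.529 -0.248  0.008]
top bowl_mid 0.97 [ 0.362 -0.32   0.015]
top bowl_mid 0.91 [ 0.573 -0.256  0.022]
top bowl_mid 0.89 [ 0.492 -0.088  0.014]
top rackA 0.89 [0.556 0.462 0.192]
top rackB 0.89 [0.761 0.155 0.136]
top mallet 0.72 [ 0.761 -0.146  0.081]
top mug 0.71 [ 0.75  -0.263  0.042]
top oil 0.72 [ 0.631 -0.45   0.101]
top chisel 0.57 [0.406 0.223 0.023]
top brush 0.77 [0.465 0.067 0.02 ]
top brush 0.57 [ 0.76  -0.149  0.08 ]
top brush 0.33 [0.409 0.221 0.024]
top wax 0.97 [ 0.384 -0.47   0.045]
top sander 0.97 [ 0.498 -0.492  0.032]
top sander 0.19 [ 0.633 -0.451  0.101]
top mouthA 0.73 [0.555 0.461 0.191]
top stopA 0.76 [0.663 0.484 0.131]
top stopB 0.71 [0.817 0.145 0.196]
```

View pics/top.png

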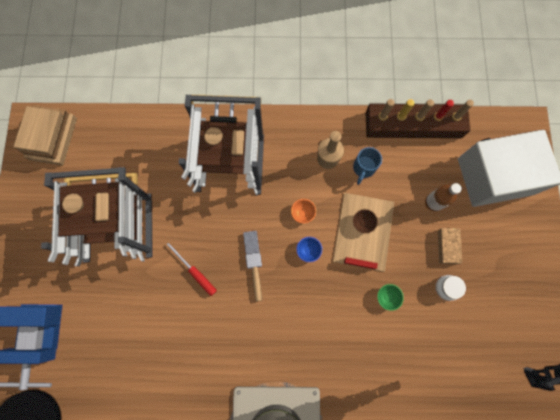

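View pics/scene.png

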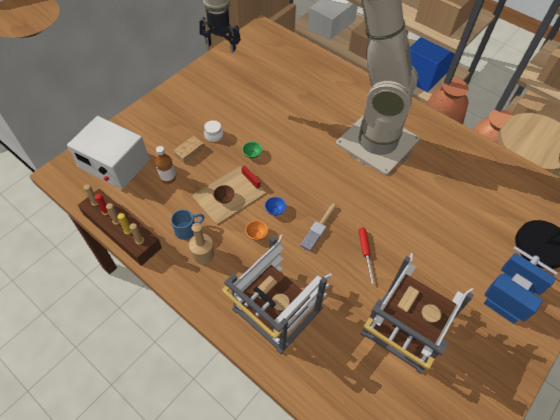

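```bash
python3 - <<'E'
from h import *
im,d,K,C=look('top');P=cloud(d,K,C);hsv=cv2.cvtColor(im,cv2.COLOR_BGR2HSV)
x,y,z=P[...,0],P[...,1],P[...,2]
def rect(m,n):
    q=P[m&(d>0)]; r=cv2.minAreaRect(q[:,:2].astype(np.float32));print(n,len(q),q.mean(0).round(4),np.median(q[:,2]).round(4),'c',np.round(r[0],4),np.round(r[1],4),round(r[2],2));return q
red=((hsv[...,0]<8)|(hsv[...,0]>172))&(hsv[...,1]>150)&(abs(y+.25)<.1)&(abs(x-.47)<.08)
rect(red,'handle');rect(red&(z>.034),'handletop')
v,u=np.indices(z.shape)
near=(x>.42)&(x<.7)&(y<-.16)&(y>-.35)
rect(near&(z>.003)&(z<.012)&(u>325)&(u<402)&(v>190)&(v<275),'tray')
rect(near&(z>.022)&(x>.53)&(x<.64)&(y<-.2),'bowl')
rk=(x>.6)&(x<.95)&(y<.32)&(y>.02)
for a,b in [(.178,.19),(.19,.206),(.212,.23),(.1,.14)]:
    q=rect(rk&(z>a)&(z<b),(a,b))
c=cv2.resize(im[80:210,160:290],None,fx=4,fy=4,interpolation=2)
e=cv2.resize(im[180:310,310:440],None,fx=2,fy=2)
cv2.imwrite('pics/c.png',c)
E
```

```text
handle 205 [ 0.4486 -0.2332  0.0346] 0.0393 c [ 0.4498 -0.2341] [0.0886 0.0138] 79.33
handletop 159 [ 0.4497 -0.234   0.0399] 0.04 c [ 0.4497 -0.2343] [0.0882 0.0138] 79.33
tray 2838 [ 0.5462 -0.2524  0.0063] 0.0061 c [ 0.5437 -0.2555] [0.2475 0.1897] 0.37
bowl 253 [ 0.5741 -0.254   0.0308] 0.0321 c [ 0.571  -0.2502] [0.0688 0.0706] 1.47
(0.178, 0.19) 1003 [0.7558 0.1516 0.1853] 0.1852 c [0.7599 0.1484] [0.1944 0.2309] 88.28
(0.19, 0.206) 660 [0.7778 0.1575 0.1978] 0.1975 c [0.7604 0.1485] [0.1948 0.2341] 88.26
(0.212, 0.23) 605 [0.8278 0.1477 0.2196] 0.2198 c [0.7672 0.148 ] [0.1956 0.1904] 88.04
(0.1, 0.14) 2165 [0.7556 0.1521 0.1272] 0.1265 c [0.7437 0.1483] [0.1946 0.2014] 88.22
```

View pics/c.png

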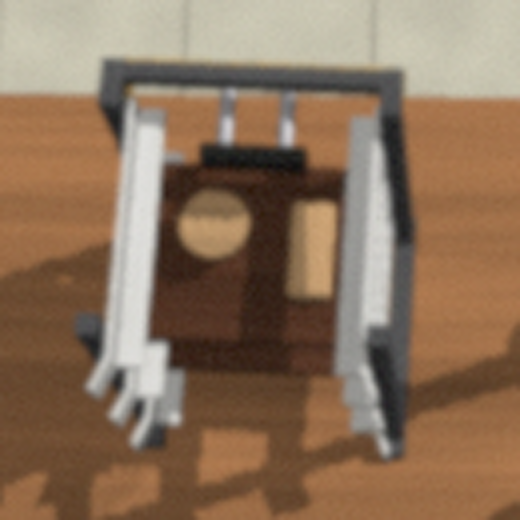

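```bash
cat >> h.py <<'E'
def go(p,yaw,tilt=0):
    W=T();D=R.from_euler('z',yaw,degrees=True)*R.from_euler('x',180,degrees=True)
    t=W[:3,:3].T@(np.array(p)-W[:3,3]);r=(R.from_matrix(W[:3,:3]).inv()*D).as_rotvec(degrees=True)
    print('go',p,yaw,'->',t.round(4),r.round(2),'rows',round(max(np.linalg.norm(t)/.0625,np.linalg.norm(r)/10.7),1))
E
python3 - <<'E'
from h import *
print(np.array(eyes.camera_info('wrist')['tool_from_camera']).round(3),eyes.camera_info('wrist')['intrinsics'])
go([.212,-.588,.45],-70);go([.62,.15,.45],-1.9);go([.45,-.2343,.25],-10.7)
E
```

```text
[[ 1.     0.001 -0.001 -0.   ]
 [-0.001  0.96   0.279 -0.071]
 [ 0.001 -0.279  0.96  -0.143]
 [ 0.     0.     0.     1.   ]] [[338.33495486   0.         278.16944417]
 [  0.         338.33495486 211.32168726]
 [  0.           0.           1.        ]]
go [0.212, -0.588, 0.45] -70 -> [ 0.      0.0005 -0.2186] [-0.   -0.01 -0.13] rows 3.5
go [0.62, 0.15, 0.45] -1.9 -> [-0.5553 -0.6341 -0.2187] [ 0.000e+00 -1.000e-02 -6.823e+01] rows 13.9
go [0.45, -0.2343, 0.25] -10.7 -> [-0.2517 -0.3436 -0.0187] [ 0.000e+00 -1.000e-02 -5.943e+01] rows 6.8
```

Emit:
servo_tool([
  [1, 0, 0, -0.06, 0, 0, 0],
  [1, 0, 0, -0.12, 0, 0, -8],
  [1, -0.59, -0.65, -0.219, 0, 0, -68],
  [1, -0.59, -0.65, -0.219, 0, 0, -68],
  [1, -0.59, -0.65, -0.219, 0, 0, -68],
  [1, -0.59, -0.65, -0.219, 0, 0, -68],
  [1, -0.59, -0.65, -0.219, 0, 0, -68],
  [1, -0.59, -0.65, -0.219, 0, 0, -68],
  [1, -0.59, -0.65, -0.219, 0, 0, -68],
  [1, -0.59, -0.65, -0.219, 0, 0, -68],
  [1, -0.59, -0.65, -0.219, 0, 0, -68],
  [1, -0.59, -0.65, -0.219, 0, 0, -68],
  [1, -0.59, -0.65, -0.219, 0, 0, -68],
  [1, -0.59, -0.65, -0.219, 0, 0, -68],
  [1, -0.59, -0.65, -0.219, 0, 0, -68],
  [1, -0.59, -0.65, -0.219, 0, 0, -68],
  [1, -0.59, -0.65, -0.219, 0, 0, -68],
])

```text
clock: 3.28
position: [0.6231, 0.1935, 0.448]
ee_rot: [1.0, -0.015, -0.002, -0.001]
ft_force: [-0.8, -0.7, -0.2]
grip_width: 1.002
```

```bash
python3 - <<'E'
from h import *
print(monitor.get_obs()['joint_pos'],monitor.get_obs()['position'])
im,d,K,C=look('wrist','w1.png');P=cloud(d,K,C);x,y,z=P[...,0],P[...,1],P[...,2]
np.savez('w1.npz',im=im,d=d,K=K,C=C)
rk=(x>.6)&(x<.95)&(y<.32)&(y>.02)&(d>0)
for a,b in [(.18,.19),(.195,.206),(.212,.23)]:
    q=P[rk&(z>a)&(z<b)]
    if len(q)<9: continue
    r=cv2.minAreaRect(q[:,:2].astype(np.float32));print(a,b,len(q),q.mean(0).round(4),np.median(q[:,2]).round(4),np.round(r[0],4),np.round(r[1],4),round(r[2],2))
find('wrist',C,['rackB','mouthB','stopB'])
E
```

```text
[ 0.06939036  0.50268692 -0.81105437  0.88062266  0.37138472  1.88001701
 -0.58847449] [0.62313782 0.19346657 0.44798293]
0.18 0.19 4568 [0.758  0.1505 0.1854] 0.1854 [0.7542 0.1486] [0.1947 0.2185] 88.09
0.195 0.206 2127 [0.7657 0.1481 0.1995] 0.2006 [0.7503 0.1489] [0.1945 0.2118] 88.13
0.212 0.23 3326 [0.8321 0.1532 0.2197] 0.2202 [0.7681 0.1479] [0.1954 0.1895] 88.16
wrist rackB 0.82 [0.774 0.149 0.15 ]
wrist mouthB 0.82 [0.778 0.146 0.153]
wrist stopB 0.85 [0.815 0.146 0.196]
```

View pics/w1.png

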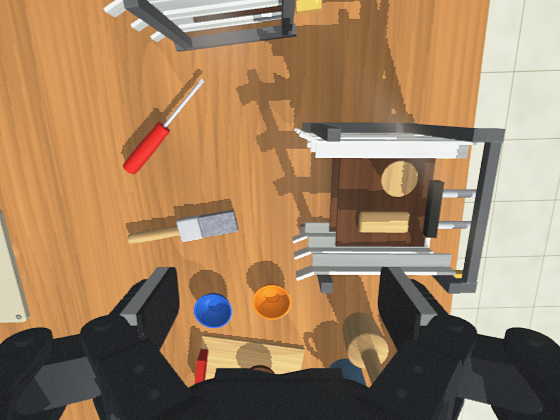

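```bash
python3 - <<'E'
from h import *
f=np.load('w1.npz');P=cloud(f['d'],f['K'],f['C']);q=P[f['d']>0]
c,s=np.cos(np.radians(-1.85)),np.sin(np.radians(-1.85))
dx,dy=q[:,0]-.768,q[:,1]-.148;X=c*dx+s*dy;Y=-s*dx+c*dy;Z=q[:,2]
for x0 in (-.07,-.03,.01,.05):
    m=(abs(X-x0)<.02)&(abs(Y)<.1)
    for a,b,n in((.183,.188,'ledge'),(.198,.204,'flange')):
        y=np.sort(Y[m&(Z>a)&(Z<b)]);l,r=y[y<0],y[y>0]
        print(x0,n,[np.percentile(k,[2,98]).round(4) if len(k) else 0 for k in(l,r)])
m=(Z>.183)&(Z<.203)&(abs(abs(Y)-.085)<.03);print('xmin',np.percentile(X[m],[0.5,99.5]))
go([.45,-.2343,.3],-10.7);go([.45,-.2343,.10],-10.7);go([.45,-.2343,.014],-10.7)
E
```

```text
-0.07 ledge [array([-0.0793, -0.0617]), array([0.0627, 0.0839])]
-0.07 flange [array([-0.0838, -0.0784]), array([0.0792, 0.0828])]
-0.03 ledge [array([-0.0792, -0.0616]), array([0.0629, 0.084 ])]
-0.03 flange [array([-0.0829, -0.0782]), array([0.0794, 0.083 ])]
0.01 ledge [array([-0.0789, -0.0617]), array([0.063 , 0.0842])]
0.01 flange [array([-0.0825, -0.0785]), array([0.0796, 0.0831])]
0.05 ledge [array([-0.0793, -0.0068]), array([0.0087, 0.0912])]
0.05 flange [array([-0.0951, -0.078 ]), array([0.056 , 0.0969])]
xmin [-0.121126    0.08649904]
go [0.45, -0.2343, 0.3] -10.7 -> [-0.157   0.4273  0.1508] [ 0.03 -0.05  8.48] rows 7.7
go [0.45, -0.2343, 0.1] -10.7 -> [-0.1572  0.4272  0.3508] [ 0.03 -0.05  8.48] rows 9.2
go [0.45, -0.2343, 0.014] -10.7 -> [-0.1573  0.4272  0.4368] [ 0.03 -0.05  8.48] rows 10.1
```

Emit:
servo_tool([
  [1, -0.157, 0.427, 0.15, 0, 0, 8.5],
  [1, -0.157, 0.427, 0.15, 0, 0, 8.5],
  [1, -0.157, 0.427, 0.15, 0, 0, 8.5],
  [1, -0.157, 0.427, 0.15, 0, 0, 8.5],
  [1, -0.157, 0.427, 0.15, 0, 0, 8.5],
  [0.6, -0.157, 0.427, 0.15, 0, 0, 8.5],
  [0.6, -0.157, 0.427, 0.15, 0, 0, 8.5],
  [0.6, -0.157, 0.427, 0.15, 0, 0, 8.5],
  [0.6, -0.157, 0.427, 0.2, 0, 0, 8.5],
  [0.6, -0.157, 0.427, 0.26, 0, 0, 8.5],
  [0.6, -0.157, 0.427, 0.32, 0, 0, 8.5],
  [0.6, -0.157, 0.427, 0.35, 0, 0, 8.5],
  [0.6, -0.157, 0.427, 0.35, 0, 0, 8.5],
  [0.6, -0.157, 0.427, 0.35, 0, 0, 8.5],
])

```text
clock: 5.22
position: [0.4507, -0.2342, 0.1023]
ee_rot: [0.996, -0.094, 0.001, 0.001]
ft_force: [0.3, 0.3, -0.2]
grip_width: 0.598
```

```bash
python3 - <<'E'
from h import *
im,d,K,C=look('wrist','w2.png')
go([.45,-.2343,.014],-10.7)
f=np.load('w1.npz');P=cloud(f['d'],f['K'],f['C']);p=P[190:230:10,420:445:2]
c,s=np.cos(np.radians(-1.85)),np.sin(np.radians(-1.85))
for r in p: print(' '.join(f'{c*(a[0]-.768)+s*(a[1]-.148):.3f}/{a[2]:.3f}' for a in r))
E
```

```text
go [0.45, -0.2343, 0.014] -10.7 -> [-0.0013  0.0002  0.0885] [ 0.1  -0.18 -0.02] rows 1.4
0.052/0.126 0.055/0.126 0.058/0.125 0.061/0.125 0.037/0.183 0.037/0.189 0.037/0.195 0.039/0.196 0.041/0.196 0.043/0.196 0.046/0.196 0.048/0.197 0.053/0.192
0.053/0.128 0.057/0.125 0.059/0.126 0.061/0.127 0.037/0.187 0.038/0.190 0.038/0.196 0.040/0.196 0.042/0.197 0.045/0.197 0.048/0.194 0.147/-0.001 0.150/0.001
0.055/0.127 0.058/0.126 0.060/0.127 0.037/0.185 0.038/0.189 0.037/0.196 0.040/0.195 0.042/0.196 0.044/0.197 0.046/0.197 0.049/0.196 0.148/0.002 0.152/0.001
0.057/0.125 0.059/0.127 0.037/0.183 0.037/0.188 0.037/0.194 0.039/0.195 0.041/0.196 0.043/0.197 0.045/0.197 0.048/0.196 0.148/0.000 0.152/-0.000 0.155/0.000
```

View pics/w2.png

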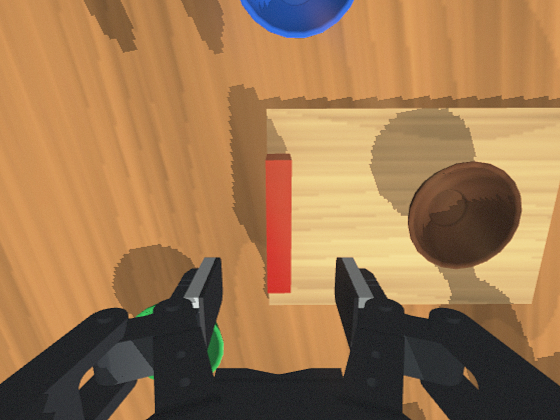

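Emit:
servo_tool([
  [0.6, -0.001, 0, 0.045, 0, 0, 0],
  [0.6, -0.001, 0, 0.075, 0, 0, 0],
  [0.6, -0.001, 0, 0.088, 0, 0, 0],
  [0.6, -0.001, 0, 0.088, 0, 0, 0],
  [0.6, -0.001, 0, 0.088, 0, 0, 0],
])

```text
clock: 5.9
position: [0.4505, -0.2333, 0.0138]
ee_rot: [0.996, -0.093, 0.001, 0.001]
ft_force: [0.2, -0.5, 0.1]
grip_width: 0.6
```

Emit:
servo_tool([
  [0.3, 0, 0, 0, 0, 0, 0],
  [0.3, 0, 0, 0, 0, 0, 0],
  [0.15, 0, 0, 0, 0, 0, 0],
  [0, 0, 0, 0, 0, 0, 0],
  [0, 0, 0, 0, 0, 0, 0],
  [0, 0, 0, 0, 0, 0, 0],
  [0, 0, 0, 0, 0, 0, 0],
  [0, 0, 0, 0, 0, 0, 0],
], grip_force=70)

```text
clock: 6.9
position: [0.45, -0.2329, 0.013]
ee_rot: [0.996, -0.093, 0.0, 0.0]
ft_force: [-0.9, 0.2, 6.6]
grip_width: 0.175
```

Emit:
servo_tool([
  [0, 0, 0, -0.003, 0, 0, 0],
  [0, 0, 0, -0.01, 0, 0, 0],
  [0, 0, 0, -0.02, 0, 0, 0],
  [0, 0, 0, -0.035, 0, 0, 0],
  [0, 0, 0, -0.052, 0, 0, 0],
  [0, 0, 0, -0.07, 0, 0, 0],
  [0, 0, 0, -0.085, 0, 0, 0],
  [0, 0, 0, -0.095, 0, 0, 0],
  [0, 0, 0, -0.1, 0, 0, 0],
  [0, 0, 0, -0.1, 0, 0, 0],
])

```text
clock: 8.15
position: [0.4494, -0.2327, 0.1123]
ee_rot: [0.996, -0.093, 0.0, 0.0]
ft_force: [-0.6, -0.4, -3.1]
grip_width: 0.172
```

```bash
cat >> h.py <<'E'
def tray():
    """tray pose from top+wrist clouds: handle top fit and sheet plane"""
    for c in('top','wrist'):
        im,d,K,C=look(c);P=cloud(d,K,C);W=T();q=P-W[:3,3]
        hsv=cv2.cvtColor(im,cv2.COLOR_BGR2HSV)
        ux=W[:3,0]*[1,1,0];ux/=np.linalg.norm(ux);uy=np.array([-ux[1],ux[0],0])
        X,Y,Z=q@ux,q@uy,q[...,2]
        m=(d>0)&(X>.015)&(X<.21)&(abs(Y)<.085)&(Z>-.04)&(Z<.012)&(hsv[...,1]<170)&(hsv[...,2]>110)
        A=np.c_[X[m],Y[m],np.ones(m.sum())];z=Z[m];k=np.ones(len(z),bool)
        for _ in range(6):
            s=np.linalg.lstsq(A[k],z[k],rcond=None)[0];e=abs(A@s-z);k=e<max(.0025,1.5*np.median(e))
        p=P[m][k];r=cv2.minAreaRect(p[:,:2].astype(np.float32))
        xk,yk=X[m][k],Y[m][k]
        print(c,k.sum(),'slope deg x,y',np.degrees(s[:2]).round(2),'sheet z at handle',(s[2]+W[2,3]).round(4),'rect',np.round(r[0],4),np.round(r[1],4),round(r[2],2),'X',np.percentile(xk,[.3,99.7]).round(4))
        for x0 in(.03,.07,.17):
            t=yk[abs(xk-x0)<.012]
            if len(t): print('  edgeY at',x0,np.percentile(t,[1,99]).round(4))
    o=monitor.get_obs();print(o['clock'],o['position'].round(4) if hasattr(o['position'],'round') else o['position'],R.from_quat(o['ee_rot']).as_euler('ZYX',degrees=True).round(2),np.round(o['ft_force'],2),np.round(o['torque'],2),o['grip_width'])
E
python3 -c "
from h import *
tray();look('wrist','w3.png')"
```

```text
top 1565 slope deg x,y [-0.33  0.  ] sheet z at handle 0.1055 rect [ 0.5562 -0.2542] [0.1498 0.1878] 79.23 X [0.0161 0.2024]
  edgeY at 0.03 [0.0118 0.0723]
  edgeY at 0.07 [-0.0018  0.0731]
  edgeY at 0.17 [-0.0756  0.072 ]
wrist 46017 slope deg x,y [-0.31  0.09] sheet z at handle 0.1054 rect [ 0.5253 -0.2502] [0.1179 0.1767] 2.2 X [0.0154 0.1501]
  edgeY at 0.03 [-0.0196  0.0726]
  edgeY at 0.07 [-0.0581  0.0726]
8.25 [ 0.4492 -0.2326  0.1118] [-1.0630e+01  4.0000e-02 -1.7999e+02] [ 0.08  0.39 -2.72] [ 0.07  0.33 -0.  ] 0.17194041523056525
```

View pics/w3.png

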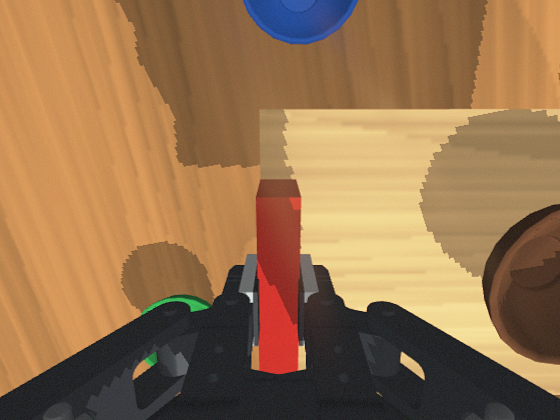

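Emit:
servo_tool([
  [0, 0, 0, -0.003, 0, 0, 0],
  [0, 0, 0, -0.012, 0, 0, 0],
  [0, 0, 0, -0.027, 0, 0, 0],
  [0, 0, 0, -0.045, 0, 0, 0],
  [0, 0, 0, -0.065, 0, 0, 0],
  [0, 0, 0, -0.085, 0, 0, 0],
  [0, 0, 0, -0.105, 0, 0, 0],
  [0, 0, 0, -0.123, 0, 0, 0],
  [0, 0, 0, -0.138, 0, 0, 0],
  [0, 0, 0, -0.146, 0, 0, 0],
  [0, 0, 0, -0.149, 0, 0, 0],
  [0, 0, 0, -0.15, 0, 0, 0],
])

```text
clock: 9.8
position: [0.4493, -0.2326, 0.262]
ee_rot: [0.996, -0.093, -0.0, -0.0]
ft_force: [-0.6, -0.2, -3.1]
grip_width: 0.173
```

```bash
python3 -c "
from h import *
go([.421,.161,.262],-1.75)"
```

```text
go [0.421, 0.161, 0.262] -1.75 -> [-1.004e-01 -3.816e-01  1.000e-04] [-0.02  0.04 -8.88] rows 6.3
```

Emit:
servo_tool([
  [0, -0.001, -0.004, 0, 0, 0, -0.1],
  [0, -0.003, -0.011, 0, 0, 0, -0.3],
  [0, -0.006, -0.023, 0, 0, 0, -0.5],
  [0, -0.01, -0.038, 0, 0, 0, -0.9],
  [0, -0.015, -0.057, 0, 0, 0, -1.3],
  [0, -0.021, -0.08, 0, 0, 0, -1.9],
  [0, -0.027, -0.103, 0, 0.1, 0, -2.4],
  [0, -0.033, -0.126, 0, 0, 0, -2.9],
  [0, -0.04, -0.153, 0, 0, 0, -3.6],
  [0, -0.047, -0.179, 0, 0, 0, -4.2],
  [0, -0.054, -0.206, 0, 0, 0, -4.8],
  [0, -0.061, -0.233, 0, 0, 0, -5.4],
  [0, -0.068, -0.26, 0, 0, 0, -6.1],
  [0, -0.075, -0.286, 0, 0, 0.1, -6.7],
  [0, -0.081, -0.309, 0, 0, 0.2, -7.2],
  [0, -0.087, -0.332, 0, 0, 0.3, -7.7],
  [0, -0.092, -0.351, 0, 0, 0.4, -8.2],
  [0, -0.096, -0.367, 0, 0, 0.4, -8.5],
  [0, -0.099, -0.378, 0, 0, 0.4, -8.8],
  [0, -0.1, -0.382, 0, 0, 0.4, -8.9],
])

```text
clock: 12.3
position: [0.4213, 0.1621, 0.2623]
ee_rot: [1.0, -0.014, 0.003, 0.0]
ft_force: [0.5, -0.3, -2.6]
grip_width: 0.173
```

Emit:
servo_tool([
  [0, 0, 0, 0, 0, 0, 0],
  [0, 0, 0, 0.004, 0, 0, 0],
  [0, 0, 0, 0.014, 0, 0, 0],
  [0, 0, 0, 0.028, 0, 0, 0],
  [0, 0, 0, 0.042, 0, 0, 0],
  [0, 0, 0, 0.053, 0, 0, 0],
  [0, 0, 0, 0.058, 0, 0, 0],
  [0, 0, 0, 0.059, 0, 0, 0],
  [0, 0, 0, 0.059, 0, 0, 0],
])

```text
clock: 13.42
position: [0.4223, 0.1613, 0.2036]
ee_rot: [1.0, -0.015, 0.004, 0.0]
ft_force: [0.1, -0.4, -2.4]
grip_width: 0.174
```

```bash
python3 -c "
from h import *
tray();im,d,K,C=look('top');cv2.imwrite('pics/t4.png',cv2.resize(im[80:320,150:410],None,fx=2.3,fy=2.3))
go([.421,.161,.2025],-1.75)"
```

```text
top 2289 slope deg x,y [0.21 0.02] sheet z at handle 0.1969 rect [0.5308 0.156 ] [0.1504 0.1872] 88.43 X [0.0157 0.2016]
  edgeY at 0.03 [-0.0769 -0.0079]
  edgeY at 0.07 [-0.077   0.0162]
  edgeY at 0.17 [-0.076   0.0717]
wrist 45934 slope deg x,y [0.15 0.06] sheet z at handle 0.197 rect [0.5004 0.1549] [0.1178 0.1773] 11.2 X [0.0154 0.1501]
  edgeY at 0.03 [-0.0195  0.0722]
  edgeY at 0.07 [-0.0582  0.0726]
13.525 [0.4223 0.1612 0.2036] [ -1.73  -0.44 179.97] [ 0.42  0.04 -2.67] [-0.01  0.27  0.03] 0.17379591838743627
go [0.421, 0.161, 0.2025] -1.75 -> [-0.0013  0.0002  0.0011] [ 0.03 -0.44  0.02] rows 0.0
```

View pics/t4.png

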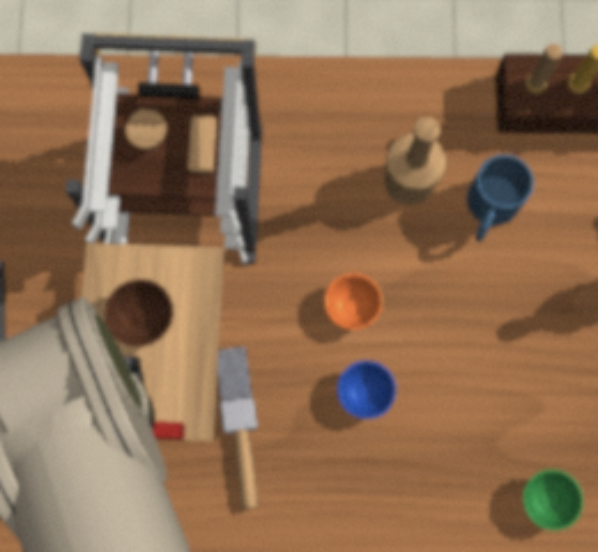

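Emit:
servo_tool([
  [0, 0.002, 0, 0.003, 0, 0, 0],
  [0, 0.008, 0, 0.003, 0, 0, 0],
  [0, 0.018, 0, 0.003, 0, 0, 0],
  [0, 0.028, 0, 0.003, 0, 0, 0],
  [0, 0.038, 0, 0.0035, 0, 0, 0],
  [0, 0.048, 0, 0.0035, 0, 0, 0],
  [0, 0.058, 0, 0.0035, 0, 0, 0],
  [0, 0.068, 0, 0.0035, 0, 0, 0],
  [0, 0.078, 0, 0.0035, 0, 0, 0],
  [0, 0.088, 0, 0.0035, 0, 0, 0],
  [0, 0.096, 0, 0.004, 0, 0, 0],
  [0, 0.1, 0, 0.004, 0, 0, 0],
  [0, 0.1, 0, 0.004, 0, 0, 0],
])

```text
clock: 15.2
position: [0.5221, 0.1582, 0.1999]
ee_rot: [1.0, -0.015, 0.003, 0.0]
ft_force: [-0.5, 0.3, -3.6]
grip_width: 0.173
```

```bash
python3 -c "
from h import *
tray();im,d,K,C=look('scene');cv2.imwrite('pics/s5.png',cv2.resize(im[200:370,180:400],None,fx=3.4,fy=3.4))"
```

```text
top 1701 slope deg x,y [ 0.19 -0.19] sheet z at handle 0.1931 rect [0.6306 0.1521] [0.1582 0.1881] 88.58 X [0.0155 0.2022]
  edgeY at 0.03 [-0.0762 -0.0354]
  edgeY at 0.07 [-0.076  -0.0095]
  edgeY at 0.17 [-0.0754  0.0565]
wrist 45944 slope deg x,y [0.11 0.05] sheet z at handle 0.1933 rect [0.5999 0.1522] [0.1178 0.1768] 11.24 X [0.0154 0.1501]
  edgeY at 0.03 [-0.0198  0.0721]
  edgeY at 0.07 [-0.0582  0.0722]
15.3 [0.5218 0.1583 0.2   ] [ -1.71  -0.39 179.96] [ 0.12  0.31 -3.76] [-0.01  0.27  0.  ] 0.17496741592575019
```

View pics/s5.png

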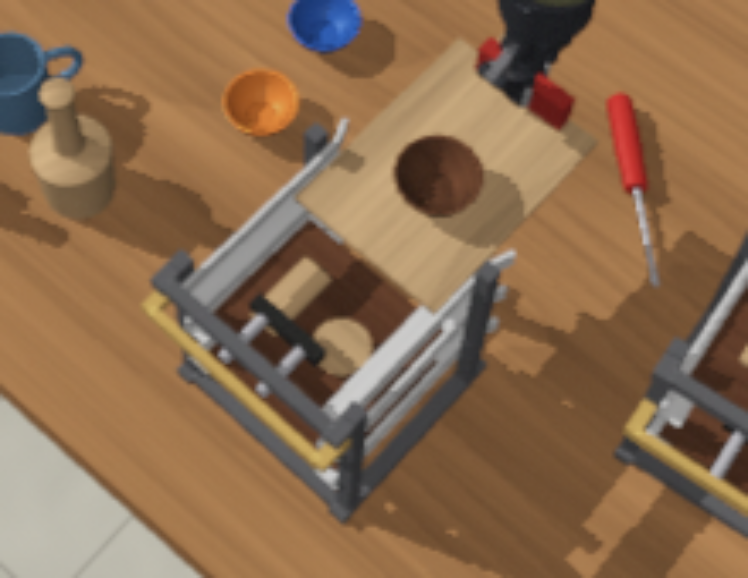

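Emit:
servo_tool([
  [0, 0.002, 0, 0, 0, 0, 0],
  [0, 0.007, 0, 0, 0, 0, 0],
  [0, 0.014, 0, 0.0005, 0, 0, 0],
  [0, 0.022, 0, 0.0005, 0, 0, 0],
  [0, 0.03, 0, 0.001, 0, 0, 0],
  [0, 0.038, 0, 0.001, 0, 0, 0],
  [0, 0.046, 0, 0.0015, 0, 0, 0],
  [0, 0.054, 0, 0.0015, 0, 0, 0],
  [0, 0.06, 0, 0.002, 0, 0, 0],
  [0, 0.064, 0, 0.002, 0, 0, 0],
  [0, 0.066, 0, 0.002, 0, 0, 0],
  [0, 0.066, 0, 0.002, 0, 0, 0],
])

```text
clock: 16.85
position: [0.588, 0.1562, 0.1984]
ee_rot: [1.0, -0.015, 0.003, 0.0]
ft_force: [0.2, 0.4, -3.2]
grip_width: 0.174
```

```bash
python3 -c "
from h import *
tray()"
```

```text
top 1150 slope deg x,y [ 0.05 -0.16] sheet z at handle 0.1918 rect [0.7264 0.097 ] [0.2168 0.1004] 31.98 X [0.03   0.2019]
  edgeY at 0.03 [-0.077  -0.0662]
  edgeY at 0.07 [-0.0771 -0.0381]
  edgeY at 0.17 [-0.0766  0.0254]
wrist 46104 slope deg x,y [0.13 0.05] sheet z at handle 0.1918 rect [0.666  0.1511] [0.1184 0.1797] 11.1 X [0.0154 0.1502]
  edgeY at 0.03 [-0.0197  0.0721]
  edgeY at 0.07 [-0.0577  0.0788]
16.95 [0.5879 0.1562 0.1985] [ -1.72  -0.4  179.96] [-0.52  0.6  -3.38] [0.09 0.27 0.01] 0.17693909131696917
```

Emit:
servo_tool([
  [0, 0.001, 0, 0.0003, 0, -0.1, 0],
  [0, 0.003, 0, 0.0006, 0, -0.1, 0],
  [0, 0.006, 0, 0.0008, 0, -0.1, 0],
  [0, 0.009, 0, 0.0008, 0, -0.1, 0],
  [0, 0.011, 0, 0.0008, 0, -0.1, 0],
  [0, 0.012, 0, 0.0008, 0, -0.1, 0],
  [0, 0.012, 0, 0.0008, 0, -0.1, 0],
])

```text
clock: 17.82
position: [0.6002, 0.1559, 0.1978]
ee_rot: [1.0, -0.015, 0.003, 0.0]
ft_force: [-0.4, 0.3, -0.7]
grip_width: 0.176
```

Emit:
servo_tool([
  [0, 0.0005, 0, 0, 0, 0, 0],
  [0, 0.001, 0, 0, 0, 0, 0],
  [0, 0.0015, 0, 0, 0, 0, 0],
  [0, 0.002, 0, 0, 0, 0, 0],
  [0, 0.002, 0, 0, 0, 0, 0],
])

```text
clock: 18.45
position: [0.6021, 0.1557, 0.1978]
ee_rot: [1.0, -0.015, 0.003, 0.0]
ft_force: [-1.8, 0.8, 1.7]
grip_width: 0.169
```

Emit:
servo_tool([
  [0, 0, 0, -0.0003, 0, 0, 0],
  [0, 0.0005, 0, -0.0003, 0, 0, 0],
  [0, 0.001, 0, -0.0003, 0, 0, 0],
  [0, 0.001, 0, -0.0003, 0, 0, 0],
])

```text
clock: 18.95
position: [0.603, 0.1556, 0.1979]
ee_rot: [1.0, -0.015, 0.003, 0.0]
ft_force: [-1.9, 0.3, -1.3]
grip_width: 0.175
```

Emit:
servo_tool([
  [0, 0.0005, 0, 0, 0, 0, 0],
  [0, 0.001, 0, 0, 0, 0, 0],
  [0, 0.001, 0, 0, 0, 0, 0],
])

```text
clock: 19.32
position: [0.6037, 0.1557, 0.1979]
ee_rot: [1.0, -0.015, 0.002, 0.0]
ft_force: [-4.5, 0.3, 0.7]
grip_width: 0.172
```

Emit:
servo_tool([
  [0, 0.0004, 0, 0, 0, 0, 0],
  [0, 0.0006, 0, 0, 0, 0, 0],
  [0, 0.0006, 0, 0, 0, 0, 0],
])

```text
clock: 19.7
position: [0.604, 0.1558, 0.1979]
ee_rot: [1.0, -0.015, 0.002, 0.0]
ft_force: [-6.5, -1.0, 1.0]
grip_width: 0.169
```

Emit:
servo_tool([
  [0, 0.0003, 0, 0, 0, 0, 0],
  [0, 0.0005, 0, 0, 0, 0, 0],
  [0, 0.0005, 0, 0, 0, 0, 0],
])

```text
clock: 20.08
position: [0.6043, 0.1559, 0.198]
ee_rot: [1.0, -0.015, 0.002, 0.0]
ft_force: [-8.4, -0.3, 1.6]
grip_width: 0.171
```

```bash
python3 -c "
from h import *
tray()"
```

```text
top 1019 slope deg x,y [0.09 0.21] sheet z at handle 0.1911 rect [0.7461 0.0937] [0.1962 0.0958] 31.8 X [0.042  0.2019]
  edgeY at 0.03 [-0.0754 -0.0728]
  edgeY at 0.07 [-0.0764 -0.045 ]
  edgeY at 0.17 [-0.0761  0.0188]
wrist 45963 slope deg x,y [0.09 0.08] sheet z at handle 0.1913 rect [0.6818 0.1526] [0.1177 0.1838] 11.48 X [0.0154 0.1499]
  edgeY at 0.03 [-0.0196  0.0722]
  edgeY at 0.07 [-0.0579  0.0726]
20.175 [0.6043 0.1558 0.1979] [ -1.7   -0.2  179.95] [-8.78  0.3   1.81] [ 0.01  1.74 -0.15] 0.1742869042155116
```

Emit:
servo_tool([
  [0.22, 0, 0, 0, 0, 0, 0],
  [0.3, 0, 0, 0, 0, 0, 0],
  [0.45, 0, 0, 0, 0, 0, 0],
  [0.5, 0, 0, 0, 0, 0, 0],
  [0.5, 0, 0, 0, 0, 0, 0],
], grip_force=20)

```text
clock: 20.8
position: [0.6053, 0.1556, 0.1982]
ee_rot: [1.0, -0.015, 0.003, 0.0]
ft_force: [-0.5, -0.2, 0.1]
grip_width: 0.498
```

Emit:
servo_tool([
  [0.5, 0, 0, -0.01, 0, 0, 0],
  [0.5, 0, 0, -0.03, 0, 0, 0],
  [0.5, 0, 0, -0.06, 0, 0, 0],
  [0.5, 0, 0, -0.1, 0, 0, 0],
  [0.5, 0, 0, -0.15, 0, 0, 0],
  [0.5, -0.02, 0, -0.2, 0, 0, 0],
  [0.5, -0.02, 0, -0.2, 0, 0, 0],
  [0.5, -0.02, 0, -0.2, 0, 0, 0],
])

```text
clock: 21.8
position: [0.584, 0.1564, 0.3986]
ee_rot: [1.0, -0.015, 0.003, 0.0]
ft_force: [1.0, 0.2, -0.3]
grip_width: 0.5
```

```bash
python3 - <<'E'
from h import *
im,d,K,C=look('wrist','w6.png');P=cloud(d,K,C);q=P[d>0]
c,s=np.cos(np.radians(-1.85)),np.sin(np.radians(-1.85))
dx,dy=q[:,0]-.768,q[:,1]-.1486;X=c*dx+s*dy;Y=-s*dx+c*dy;Z=q[:,2]
m=(X>-.15)&(X<.036)&(abs(Y)<.073)&(abs(Z-.1915)<.006)
print('plane',np.linalg.lstsq(np.c_[X[m],Y[m],np.ones(m.sum())],Z[m],rcond=None)[0],np.percentile(X[m],99.8))
m=(Z>.21)&(Z<.24)&(abs(Y)<.05)&(X>-.12)&(X<.03);print('bowl',X[m].mean(),Y[m].mean(),np.percentile(Z[m],[5,95]))
hsv=cv2.cvtColor(im,cv2.COLOR_BGR2HSV)[d>0];m=((hsv[:,0]<8)|(hsv[:,0]>172))&(hsv[:,1]>150)&(Z>.219)&(Z<.23)&(abs(Y)<.06)&(X<-.12)
r=cv2.minAreaRect(np.c_[X,Y][m].astype(np.float32));print('handle',r,np.median(Z[m]))
print(monitor.get_obs()['clock'],monitor.get_obs()['position'])
E
```

```text
plane [0.00027911 0.00139863 0.19148197] 0.03567085896970507
bowl -0.036747417660723175 0.0050366137316938675 [0.21078733 0.22205775]
handle ((-0.16473448276519775, 0.00025369971990585327), (0.015495244413614273, 0.08986935019493103), 0.0754912942647934) 0.22538164227268265
21.85 [0.58406893 0.15610894 0.39770837]
```

View pics/w6.png

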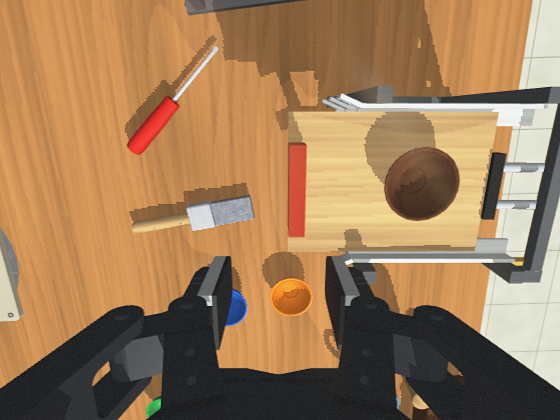

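```bash
python3 -c "
from workcell import ticket
print(ticket.hand_in())"
```

```text
the job is handed in; nothing more can be done
None
```

The tray is lying flat on the free top rails of the front rack (rackB), against the rubber stop, with the bowl upright on it. I handed the job in at about 22 s of the 61 s allowed.

I gripped the tray by its red handle, carried it level and slid it along the rails. I pushed until I felt about 8.6 N against the stop. That figure includes a little rail friction, so the press on the pad itself was slightly less. Then I let go and backed the gripper about 0.2 m clear.

**Last checks, with the arm clear:**
- **Level:** the tray's top surface is at z = 0.1915 m with under 0.1° of slope. That puts its underside on the ledges, which I measured at about 0.185 m.
- **Centring:** the handle is within 0.3 mm of the rack's centreline and square to it.
- **Stop:** the tray's back edge works out at the pad's face as measured from the camera, so it still touches.
- **Bowl:** it stands upright on the tray, and the force reading is back to about zero.

**One disagreement:** the flared rail mouths looked about 15 mm longer towards the robot than the data gave. It did not matter, because I found the stop by feel. I saw no bystanders moved, though the last picture does not show all of them.

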